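# Demagnetise a file: blade into the coil, field knob down to its stop

### The job

The yellow-handled file has slid handle-first under the drawer cabinet: get it out and lay it at the blue demagnetiser with its whole steel blade in the tunnel, right up to the handle. Then, with the file left lying there, turn the black field knob on top of the demagnetiser fully anticlockwise to its end stop. Leave everything else on the bench where it is.

Things in the scene. Friction and masses are not known exactly. Their poses are not given: they have to be found in the camera images.
- file: loose file, 195 mm long, about 170 g. Yellow handle with red band, 32 wide, 105 long, 26 high; steel blade 16 wide, 90 long, 8 thick, its underside 9 mm above the handle's. Origin on the underside below the shoulder (handle end where the blade starts); -y points along the blade, +y along the handle. Balances 13 mm behind the shoulder, so it lies flat on its handle
- file_tip (a point): centre of the blade's tip face, 13 mm above the file's underside. At the start 70 to 84 mm of blade stick out in front of the cabinet, the handle wholly under it: take it first by the blade (dragging is enough), lay it down, then take it by the handle, as the gripper has no room at the tunnel when holding the blade
- file_shoulder (a point): centre of the handle's end face where the blade starts, 13 mm above the file's underside
- cabinet: blue small-parts cabinet with grey drawers, fixed: 260 (x) by 170 (y) mm, 220 high, standing on four corner feet (16 mm square, at x +-120, y +-75) with a 45 mm high gap beneath. Origin on the bench below its centre; its front faces its own -y, 85 mm from the origin. Its place and yaw differ each time.
- demag: blue tunnel demagnetiser, fixed box 140 (x) by 100 (y), 90 high, origin at the centre of its underside. A straight tunnel, 28 wide (x), from 4 to 32 mm above the bench, runs through it along y, white frames at its ends. The blade goes in at the +y end, which faces the cabinet side, towards -y; the handle is too wide, its shoulder stops at the mouth. Place and yaw vary
- tunnel_mouth (a point): middle of the tunnel mouth on the +y face of the demagnetiser (50 mm from its origin), 13 mm above the bench, which is the blade's height when the file lies flat; axes as demag
- field_knob (a joint): angle of the field knob: 0 at its anticlockwise end stop (seen from above), growing clockwise to 2.6; starts between 1.2 and 2.4; stays where it is left, friction about 0.06 N m
- field_knob_grip (a point): on the knob's vertical axis (over the demagnetiser's centre), 127 mm above the bench, the height to grip. Black disc of 60 mm diameter with an upright bar grip, 57 long, 14 wide, its top 134 mm above the bench, along the point's x axis. At joint 0 the bar lies along the demagnetiser's x axis, its white mark at the -x side, at the red tick
- jar: amber jar with brass lid, 42 mm diameter, 60 high, near the cabinet's front, origin under its centre; leave alone
- blower: orange dust blower, 58 mm diameter, 85 high, beside the demagnetiser on its +x side, origin under its centre; leave alone
- clock: blue wall clock lying face up, 130 mm diameter, 26 high, towards the back, origin under its centre; leave alone
- alarm: wooden desk clock 50 by 90 by 70 mm high, to the right of the demagnetiser, origin under its centre; leave alone
- driver: red-handled screwdriver, about 200 mm long, lying to the right of the demagnetiser; leave alone
- oil: green bottle, 48 mm diameter, 100 high, towards the back, origin under its centre; leave alone

How it is judged:
By the outcome, as a careful person would: the job done as asked, in the order asked, and still so for the second after the job is handed in, with the robot touching nothing.
It also fails if it takes over 72 s, if anything falls off the work surface, if the arm or the gripper's body presses on something with over 40 N, if the wrist force passes 120 N, or if a joint passes its speed limit or range.

### The arm

A 7-joint arm with a two-finger parallel gripper is mounted at the origin on the work surface. World frame = base frame: x ahead of the robot, y to its left, z up, the work surface at z = 0. Lengths are in m, angles in rad, forces in N, time in s.
With the tool pointing down it reaches from about 0.425 to 0.925 m from the base axis. Payload 6.8 kg.
Tool frame: the origin (TCP) lies at the very end of the fingers, on their centre line; the grasp point (between the pads) lies 19 mm behind it; z points along the fingers, y is the line along which they close (so a half turn about z gives the same grasp; the last joint's range is limited). The gripper opens to 85 mm and grips with 20 to 120 N. Pads are 22 mm wide; open, the fingers measure 114 mm over their backs; the gripper's body (76 mm by 85 mm) begins 54 mm behind the grasp point. The pads swing forward as they close: fully open they stand 13 mm farther back than shut.
Start: joints at [-1.292, 0.477, 0.022, 1.555, -0.011, 1.109, -0.083], TCP at [0.255, 0.625, 0.231] pointing down, gripper open.
Joint ranges: [-2.96, 2.96], [-0.34, 2.1], [-1.41, 1.46], [0.24, 2.44], [-1.37, 4.51], [0.17, 1.92], [-2.96, 2.96]. Speed limits (rad/s): [2.39, 2.39, 3.14, 3.14, 3.14, 3.14, 3.14].

### API

Orientations are given as a unit quaternion [w, x, y, z].
In Python, from station import bot gives the robot as it stands.
- The arm moves only by the tool nudge_tcp, called after "Call:" as a command line: name --argument value ..., lists and objects as JSON in quotes. Schema: {"type":"object","properties":{"rows":{"type":"array","items":{"type":"array","items":{"type":"array","items":{"type":"number"},"minItems":5,"maxItems":5},"minItems":1,"maxItems":20},"minItems":1,"maxItems":1},"grip_force":{"type":"number"},"only":{"type":"string"},"quiet":{"type":"boolean"},"lines":{"type":"string"}},"required":["rows"],"additionalProperties":false}. rows is a list that holds a single list of rows (three levels of brackets), with 1 to 20 rows, each of 5 numbers: dx, dy, dz in shares of the most that a row can go, 1 being 50 mm, then a turn about the tool's z in fractions of the full range, 1 being 45 degrees, then the opening from 0.0 (shut) to 1.0 (fully open); each row shifts and turns the commanded pose from where the row before left it, along the tool's axes as they then stand; what a row does not reach is not made up. A row lasts 1/10 s, in which the tool goes at most 0.05 m and 0.15 rad, less where a joint would pass 70% of its speed; a pose out of reach is approached as far as the arm can. The fingers move at their own pace and stop on an object; grip_force is the grip in N (left out, the last holds). Time passes only in rows, so rows that do not move let the fingers close. The tool returns the time, the measured TCP pose, the force, the opening and the grip force at its end. only (a regular expression) keeps the lines of the reply that match it, lines (a string "A,B") keeps lines A to B, and quiet returns only ok. A shift or turn number past 1, either way, is cut back to 1. Input that does not fit is refused with a message, and nothing moves.
- bot.get_obs(): the state, without advancing time (a new reading comes with each control period).
- bot.read_camera(name): name is "side" or "top" or "wrist"; returns the picture (384x512x3 uint8, blue, green, red); there is no depth.
- bot.camera_info(name): a dict with "vertical_fov" (degrees; the focal length in pixels is half the picture's height over the tangent of half this angle, whatever the lens; pixels are square), "cx", "cy" (the principal point, pixels), "view" (4x4, takes a point from world to camera coordinates); the wrist camera has in their place "hand_eye" (4x4, takes a point from camera to tool coordinates, whose origin is the TCP and whose axes are the flange's). Camera axes: x right, y up, looking along -z (the intrinsics and any distortion apply to the point x, -y, -z); pixel columns grow to the right and rows downward; lengths in m; the calibration is good to about 2 mm. A picture is of the moment at which its call begins: read the wrist's pose just before it. camera_info takes no time and is no camera call.
- bot.hand_in(): hands the job in; it is judged then, once.
The state is a dict: "t": time; "q": joint angles; "joint_vel": joint speeds; "joint_torque": joint torques, N m; "eef_pos": TCP position; "tool_rot": TCP orientation; "contact_force": force on the tool from outside, world axes, zero at the start; "torque": the same for the moment, N m; "gripper_width": opening from 0.0 (shut) to 1.0 (fully open); "grasp_force": force on a finger pad.
Only numpy, scipy, OpenCV 4.12 (cv2) and the standard library are available. Lean on these libraries where they do the work, as an engineer would, in place of code of your own. Each camera call takes 0.05 s, during which the arm holds its last target. There are 200 camera calls.

## Working session

There is one attempt and no reset: what is moved stays moved. The work goes in short steps, Python scripts to look and compute and a tool call to move; the robot and the scene stay as the last step left them, time stands still between calls to the robot, and variables do not carry over. Pictures are saved under pics/ and viewed, at most 10 in all, crops included, and the job is handed in when it is done.

```bash
ls; mkdir -p pics
```

Run:
```python
from station import bot
import cv2
for n in("top","side","wrist"):
    i=bot.camera_info(n); print(n,i)
o=bot.get_obs(); print(o)
for n in("top","side"):
    cv2.imwrite(f"pics/{n}0.png",cv2.resize(bot.read_camera(n),(800,600),interpolation=cv2.INTER_CUBIC))
```

```text
pics
station.py
top {'vertical_fov': 53.75580397671411, 'cx': 255.0594773227166, 'cy': 197.89692514565428, 'view': array([[ 0.01153035, -0.99991937, -0.00532038, -0.0439283 ],
       [ 0.99892103,  0.01127913,  0.04505062, -0.589627  ],
       [-0.04498697, -0.00583409,  0.99897054, -1.15890533],
       [ 0.        ,  0.        ,  0.        ,  1.        ]])}
side {'vertical_fov': 55.58365839224874, 'cx': 250.1645221230722, 'cy': 190.38832264605884, 'view': array([[ 0.35455392, -0.93503475, -0.00123797, -0.21592918],
       [ 0.80215463,  0.30348654,  0.51424106, -0.53055398],
       [-0.48045755, -0.18331923,  0.8576448 , -0.77545568],
       [ 0.        ,  0.        ,  0.        ,  1.        ]])}
wrist {'vertical_fov': 62.00312260145898, 'cx': 256.3672206715958, 'cy': 188.71385289274343, 'hand_eye': array([[ 1.10593823e-03,  9.56547641e-01,  2.91573983e-01,
         7.56493956e-02],
       [ 9.99998278e-01, -6.23398334e-04, -1.74784497e-03,
        -1.69178710e-03],
       [-1.49013024e-03,  2.91575414e-01, -9.56546683e-01,
        -1.42799334e-01],
       [ 0.00000000e+00,  0.00000000e+00,  0.00000000e+00,
         1.00000000e+00]])}
{'t': 0.0, 'q': array([-1.29206974,  0.47778021,  0.02234268,  1.55647442, -0.01153932,
        1.10930995, -0.08311084]), 'joint_vel': array([-9.14476019e-04,  2.92739893e-03, -4.41769214e-04, -3.71914128e-04,
        1.58300424e-03,  4.78517296e-05, -1.32313310e-03]), 'joint_torque': array([-4.34824406e-04, -5.96441281e+01,  1.60762802e+00, -2.81194550e+01,
        1.24472310e-02,  9.34324897e-03, -5.41729168e-07]), 'eef_pos': array([0.25442144, 0.62455902, 0.23032941]), 'tool_rot': array([-1.26317297e-04,  1.92214302e-01,  9.81352542e-01, -9.13470887e-04]), 'contact_force': array([-0.06975923, -0.31772746, -0.55446016]), 'torque': array([ 0.05634611, -0.00548907,  0.03978865]), 'grasp_force': 0.0, 'gripper_width': 0.9960494867030676}
```

View pics/top0.png

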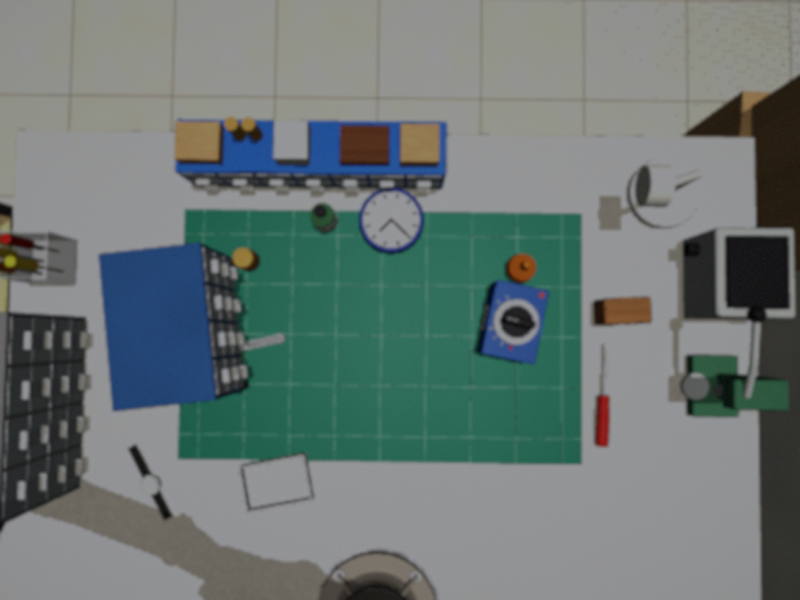

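View pics/side0.png

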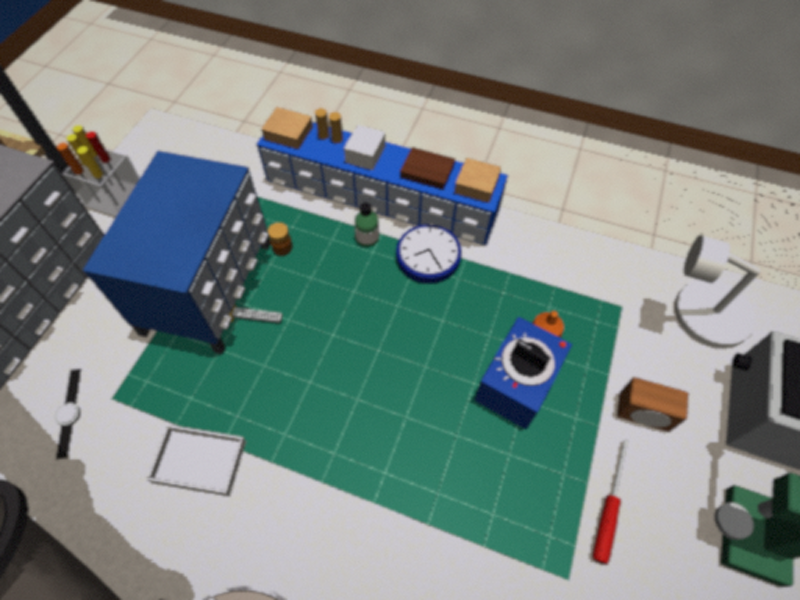

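The top view shows the blade sticking out from the cabinet at about (245,347)→(284,339). The demagnetiser corners are at (497,282), (548,292), (536,362) and (480,352), and the knob is at (518,321). The jar is at (245,258) and the blower at (521,267).

Create h.py:
```python
import numpy as np, cv2
from station import bot
from scipy.spatial.transform import Rotation as R
def T_tool(o):
    T=np.eye(4); q=o["tool_rot"]; T[:3,:3]=R.from_quat([q[1],q[2],q[3],q[0]]).as_matrix(); T[:3,3]=o["eef_pos"]; return T
def cam(name,o=None):
    i=bot.camera_info(name); f=192/np.tan(np.radians(i["vertical_fov"]/2))
    c2w=T_tool(o)@i["hand_eye"] if name=="wrist" else np.linalg.inv(i["view"])
    return f,i["cx"],i["cy"],c2w
def ray(c,u,v,z):
    f,cx,cy,M=c; d=M[:3,:3]@np.array([(u-cx)/f,-(v-cy)/f,-1]); p=M[:3,3]; return p+d*(z-p[2])/d[2]
def proj(c,P):
    f,cx,cy,M=c; p=np.linalg.inv(M)@np.append(P,1); return np.array([cx+f*p[0]/-p[2],cy-f*p[1]/-p[2]])
s=lambda u:(u+.5)/1.5625-.5
def to_tool(o,P): # world point in tool axes rel. TCP
    return (np.linalg.inv(T_tool(o))@np.append(P,1))[:3]
def state():
    o=bot.get_obs(); T=T_tool(o); print("t",round(o["t"],2),"tcp",o["eef_pos"].round(4),"yaw x-axis",np.degrees(np.arctan2(T[1,0],T[0,0])).round(2),"tilt",T[:3,2].round(3),"w",round(o["gripper_width"],3)); return o
```

Run:
```python
from h import *
for n,L in (("top",[("tip",284,339,.017),("exit",245,347,.017),("knob",518,321,.134),("dA",497,282,.09),("dB",548,292,.09),("dC",536,362,.09),("dD",480,352,.09),("jar",245,258,.06),("blow",521,267,.085),("cabF1",202,243,.22),("cabF2",216,402,.22)]),
 ("side",[("tip",282,317,.017),("exit",235,315,.017),("knob",530,355,.134),("jar",279,230,.06),("foot",217,346,.0)])):
    c=cam(n)
    for k,u,v,z in L: print(n,k,ray(c,s(u),s(v),z).round(4))
o=state(); print(T_tool(o).round(2))
```

```text
top tip [0.5291 0.1884 0.017 ]
top exit [0.5125 0.265  0.017 ]
top knob [ 0.5666 -0.2494  0.134 ]
top dA [ 0.6397 -0.2189  0.09  ]
top dB [ 0.6221 -0.3133  0.09  ]
top dC [ 0.4927 -0.2913  0.09  ]
top dD [ 0.5099 -0.1882  0.09  ]
top jar [0.6832 0.2576 0.06  ]
top blow [ 0.6687 -0.2643  0.085 ]
top cabF1 [0.6864 0.2859 0.22  ]
top cabF2 [0.4273 0.2563 0.22  ]
side tip [0.5351 0.1878 0.017 ]
side exit [0.5081 0.2712 0.017 ]
side knob [ 0.5592 -0.2495  0.134 ]
side jar [0.6874 0.262  0.06  ]
side foot [0.446  0.2788 0.    ]
t 0.1 tcp [0.2544 0.6246 0.2304] yaw x-axis 157.84 tilt [-0.001 -0.002 -1.   ] w 0.997
[[-0.93  0.38 -0.    0.25]
 [ 0.38  0.93 -0.    0.62]
 [-0.   -0.   -1.    0.23]
 [ 0.    0.    0.    1.  ]]
```

Careful with the scale: shifts go in shares of 50 mm and turns go in shares of 45 degrees. That gives: -0.034 m is -0.68, -0.028 m is -0.56.

Call:
nudge_tcp --rows '[[[0, 0, -0.68, 0, 1], [0, 0, -0.68, 0, 1], [0, 0, -0.68, 0, 1], [-0.68, -0.56, 0, 0, 1], [-0.68, -0.56, 0, 0, 1], [-0.68, -0.56, 0, 0, 1], [-0.68, -0.56, 0, 0, 1], [-0.68, -0.56, 0, 0, 1], [-0.68, -0.56, 0, 0, 1], [-0.68, -0.56, 0, 0, 1], [-0.68, -0.56, 0, 0, 1], [-0.68, -0.56, 0, 0, 1], [-0.68, -0.56, 0, 0, 1], [-0.68, -0.56, 0, 0, 1], [-0.68, -0.56, 0, 0, 1]]]'

```text
t: 1.6
eef_pos: [0.506, 0.1583, 0.3331]
tool_rot: [-0.0, 0.192, 0.981, -0.0]
contact_force: [1.3, 0.1, -0.2]
gripper_width: 0.994
grasp_force: 0.0
```

```bash
python3 -c "
from h import *
o=state();print(o['q'].round(3))"
```

```text
t 1.6 tcp [0.506  0.1583 0.3331] yaw x-axis 157.84 tilt [-0.  0. -1.] w 0.994
[-0.697  0.148  0.314  1.785 -0.049  1.216  0.815]
```

Scaled: -0.145 rad is -0.1846.

Call:
nudge_tcp --rows '[[[0, 0, 0, -0.1846, 1], [0, 0, 0, -0.1846, 1], [0, 0, 0, -0.1846, 1], [0, 0, 0, -0.1846, 1], [0, 0, 0, -0.1846, 1], [0, 0, 0, -0.1846, 1], [0, 0, 0, -0.1846, 1], [0, 0, 0, -0.1846, 1], [0, 0, 0, -0.1846, 1], [0, 0, 0, -0.1846, 1], [0, 0, 0, -0.1846, 1], [0, 0, 0, -0.1846, 1], [0, 0, 0, -0.1846, 1], [0, 0, 0, -0.1846, 1], [0, 0, 0, -0.1273, 1]]]'

```text
t: 3.1
eef_pos: [0.5054, 0.1599, 0.3329]
tool_rot: [0.0, 0.767, -0.642, -0.0]
contact_force: [-0.2, -0.0, -0.3]
gripper_width: 1.003
grasp_force: 0.0
```

```bash
python3 -c "
from h import *
o=state();print(o['q'].round(3))
cv2.imwrite('pics/w1.png',cv2.resize(bot.read_camera('wrist'),(800,600),interpolation=cv2.INTER_CUBIC))"
```

```text
t 3.1 tcp [0.5054 0.1599 0.3329] yaw x-axis -79.82 tilt [-0.001 -0.    -1.   ] w 1.003
[-0.527  0.15   0.117  1.775 -0.019  1.219  2.915]
```

View pics/w1.png

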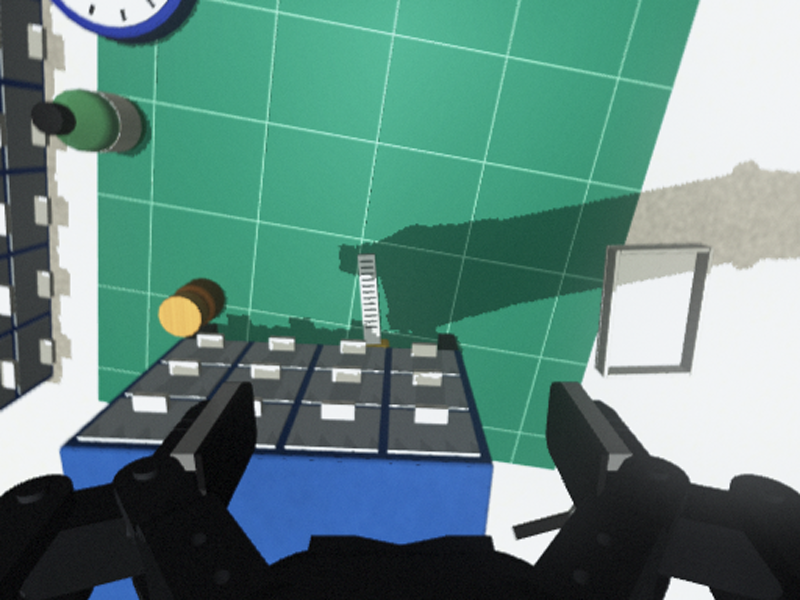

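The wrist view shows the blade tip at (366,254) and the blade meeting the handle at about (375,343). The bottom drawer pulls are at y≈345. The jar is at (182,315), well clear.

Run:
```python
from h import *
o=state(); c=cam("wrist",o)
P=[ray(c,s(u),s(v),.017) for u,v in((367,255),(375,338))]
print(P, np.linalg.norm(P[1]-P[0])); d=P[0]-P[1]; a=np.degrees(np.arctan2(d[1],d[0])); print("blade dir",a)
w=[ray(c,s(u),s(v),.017) for u,v in((359,254),(375,254))]; print("width",np.linalg.norm(w[1]-w[0]))
# cabinet bottom pulls and front bottom edge
for u,v,z in((352,346,.06),(424,349,.06),(455,347,.045),(490,461,.22),(62,449,.22),(182,317,.06)): print(ray(c,s(u),s(v),z).round(4))
g=P[0]-d/np.linalg.norm(d)*.014; print("grasp",g, to_tool(o,g))
print(to_tool(o,g+[.02*0,0,0]))
```

```text
t 3.15 tcp [0.5055 0.1599 0.3329] yaw x-axis -79.6 tilt [-0.001 -0.    -1.   ] w 1.003
[array([0.52994582, 0.19097352, 0.017     ]), array([0.50862656, 0.27207619, 0.017     ])] 0.08385793835669206
blade dir -75.27199667526074
width 0.014997415599887912
[0.5285 0.266  0.06  ]
[0.4643 0.2571 0.06  ]
[0.4343 0.256  0.045 ]
[0.4318 0.2549 0.22  ]
[0.6828 0.2927 0.22  ]
[0.6803 0.2659 0.06  ]
grasp [0.52638659 0.20451353 0.017     ] [-0.04012415 -0.02888413  0.31589009]
[-0.04012415 -0.02888413  0.31589009]
```

Scaled: 0.045 m is 0.9, -0.038 m is -0.76, -0.03 rad is -0.0382.

Call:
nudge_tcp --rows '[[[-0.76, -0.58, 0, -0.0382, 0.6], [0, 0, 0.9, 0, 0.6], [0, 0, 0.9, 0, 0.6], [0, 0, 0.9, 0, 0.6], [0, 0, 0.9, 0, 0.6], [0, 0, 0.9, 0, 0.6], [0, 0, 0.9, 0, 0.6], [0, 0, 0, 0, 0.6], [0, 0, 0, 0, 0.6]]]'

```text
t: 4.05
eef_pos: [0.5276, 0.2023, 0.0635]
tool_rot: [0.001, 0.775, -0.633, -0.0]
contact_force: [0.0, 0.4, 0.4]
gripper_width: 0.599
grasp_force: 0.0
```

```bash
python3 -c "
from h import *
o=state();print(o['q'].round(3));print(to_tool(o,[.5269,.2026,.005]))
cv2.imwrite('pics/w2.png',cv2.resize(bot.read_camera('wrist'),(800,600),interpolation=cv2.INTER_CUBIC))"
```

```text
t 4.05 tcp [0.5276 0.2023 0.0635] yaw x-axis -78.47 tilt [-0.001 -0.001 -1.   ] w 0.599
[-0.52   0.514  0.055  1.954 -0.043  0.676  2.905]
[-0.00047456  0.00058997  0.05849601]
```

View pics/w2.png

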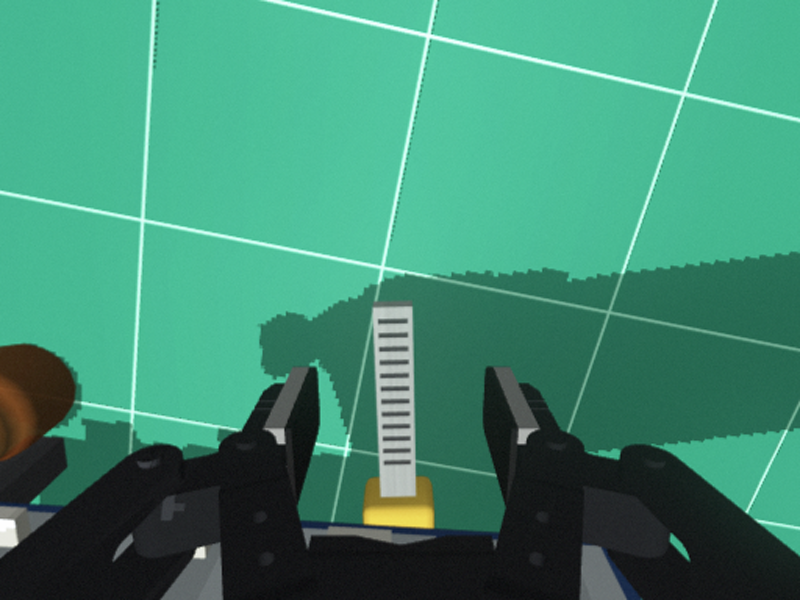

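Scaled: 0.03 m is 0.6, 0.028 m is 0.56.

Call:
nudge_tcp --rows '[[[0, 0, 0.6, 0, 0.6], [0, 0, 0.56, 0, 0.6], [0, 0, 0, 0, 0.6], [0, 0, 0, 0, 0], [0, 0, 0, 0, 0], [0, 0, 0, 0, 0], [0, 0, 0, 0, 0], [0, 0, 0, 0, 0], [0, 0, 0, 0, 0]]]' --grip_force 50

```text
t: 5.0
eef_pos: [0.5289, 0.2029, 0.0061]
tool_rot: [-0.001, 0.775, -0.632, 0.0]
contact_force: [1.7, -0.6, 3.7]
gripper_width: 0.166
grasp_force: 51.3
```

Call:
nudge_tcp --rows '[[[0.2, 0, -0.02, 0, 0], [0.4, 0, 0, 0, 0], [0.6, 0, 0, 0, 0], [0.6, 0, 0, 0, 0], [0.6, 0, 0, 0, 0], [0.6, 0, 0, 0, 0], [0.6, 0, 0, 0, 0], [0.4, 0, 0, 0, 0], [0, 0, 0, 0, 0], [0, 0, 0, 0, 0]]]'

```text
t: 6.0
eef_pos: [0.5677, 0.0049, 0.0062]
tool_rot: [0.001, 0.774, -0.633, 0.0]
contact_force: [1.2, -2.9, 4.1]
gripper_width: 0.167
grasp_force: 51.4
```

Scaled: -0.05 m is -1, -0.04 m is -0.8, 0.145 rad is 0.1846.

Call:
nudge_tcp --rows '[[[0, 0, 0, 0, 0.5], [0, 0, 0, 0, 0.5], [0, 0, 0, 0, 0.5], [0, 0, -0.8, 0, 0.5], [0, 0, -0.8, 0, 0.6], [0, 0, -1, 0.1846, 0.6], [0, 0, -1, 0.1846, 0.6], [0, 0, -1, 0.1846, 0.6], [0, 0, -1, 0.1846, 0.6], [0, 0, -0.6, 0.1846, 0.6], [0, 0, 0, 0.1846, 0.6], [0, 0, 0, 0.1846, 0.6], [0, 0, 0, 0.1846, 0.6], [0, 0, 0, 0.1846, 0.6], [0, 0, 0, 0.1846, 0.6], [0, 0, 0, 0.1846, 0.6], [0, 0, 0, 0.1846, 0.6]]]'

```text
t: 7.7
eef_pos: [0.5675, 0.0077, 0.3159]
tool_rot: [-0.0, -0.015, 1.0, 0.0]
contact_force: [0.1, 0.6, -0.3]
gripper_width: 0.596
grasp_force: 0.0
```

Call:
nudge_tcp --rows '[[[0, 0, 0, 0.1846, 0.6], [0, 0, 0, 0.1846, 0.6], [0, 0, 0, 0.1846, 0.6], [0, 0, 0, 0.1846, 0.6], [0, 0, 0, 0.1846, 0.6], [0, 0, 0, 0.1846, 0.6], [0, 0, 0, 0.1846, 0.6], [0, 0, 0, 0.1846, 0.6], [0, 0, 0, 0.1846, 0.6], [0, 0, 0, 0.1273, 0.6], [0, 0, 0, 0, 0.6], [0, 0, 0, 0, 0.6]]]'

```text
t: 8.9
eef_pos: [0.5677, 0.0074, 0.316]
tool_rot: [-0.0, 0.632, 0.775, -0.0]
contact_force: [0.2, -0.9, 0.3]
gripper_width: 0.6
grasp_force: 0.0
```

```bash
python3 -c "
from h import *
o=state();print(o['q'].round(3))
cv2.imwrite('pics/w3.png',cv2.resize(bot.read_camera('wrist'),(800,600),interpolation=cv2.INTER_CUBIC))"
```

```text
t 8.9 tcp [0.5677 0.0074 0.316 ] yaw x-axis 101.64 tilt [-0.001  0.    -1.   ] w 0.6
[-0.09   0.233 -0.039  1.709  0.009  1.201  0.071]
```

View pics/w3.png

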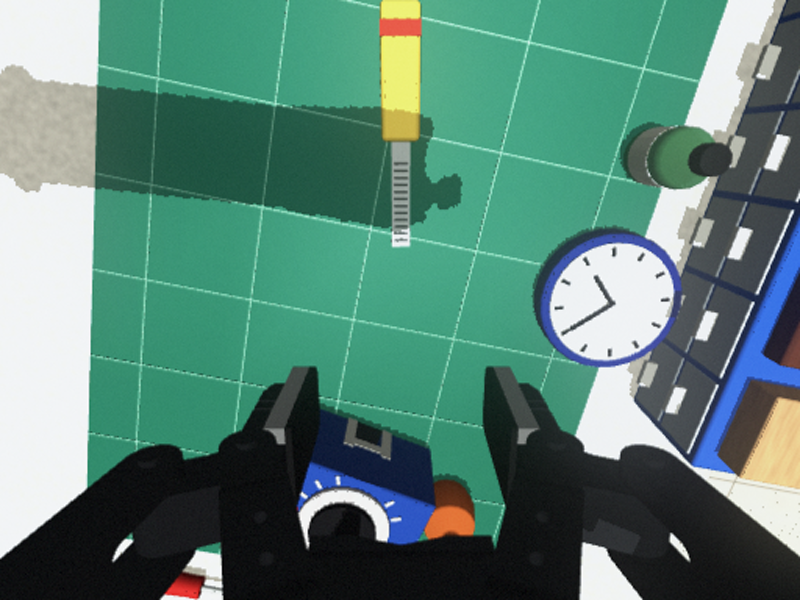

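```bash
python3 -c "
import cv2;from h import *
i=cv2.imread('pics/w3.png')[380:530,280:480]
cv2.imwrite('pics/w3c.png',cv2.resize(i,(800,600),interpolation=cv2.INTER_CUBIC))
o=state(); c=cam('wrist',o)
tip=ray(c,s(401),s(246),.017);sh=ray(c,s(401),s(139),.026);band=ray(c,s(401),s(27),.026)
print(tip,sh,band,np.linalg.norm((tip-sh)[:2]))
d=tip-band;print(np.degrees(np.arctan2(d[1],d[0])))
print(np.linalg.norm(ray(c,s(380),s(100),.022)-ray(c,s(421),s(100),.022)))
"
```

```text
t 8.95 tcp [0.5677 0.0072 0.3161] yaw x-axis 101.61 tilt [-0.  0. -1.] w 0.598
[ 0.56906184 -0.00714449  0.017     ] [0.55051341 0.0826136  0.026     ] [0.53365988 0.16418741 0.026     ] 0.09165456516968841
-78.32538772513136
0.03352200430839747
```

View pics/w3c.png

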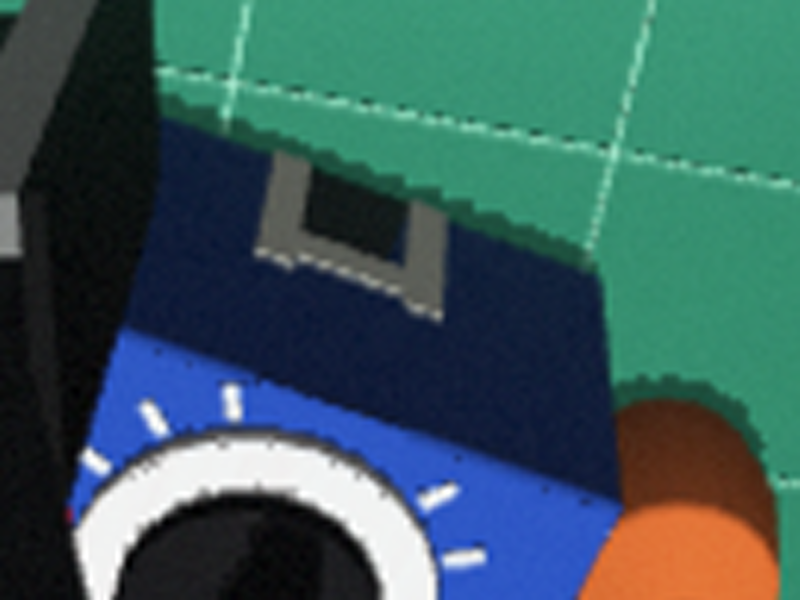

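```bash
python3 -c "
from h import *
o=state(); c=cam('wrist',o)
r=lambda u,v,z: ray(c,s(280+u/4),s(380+v/4),z)
p=[r(*a) for a in((310,168,.004),(412,202,.004),(300,232,.032),(405,265,.032),(278,150,0.0),(447,212,0.),(598,268,0),(620,505,.09),(122,327,.09))]
for a in p: print(a.round(4))
for i,j in((0,1),(2,3),(4,5),(8,7)):
  d=p[j]-p[i]; print('mid',((p[i]+p[j])/2).round(4),'len',np.linalg.norm(d).round(4),'yaw',np.degrees(np.arctan2(d[1],d[0])).round(2))
"
```

```text
t 8.95 tcp [0.5677 0.0072 0.3161] yaw x-axis 101.61 tilt [-0.  0. -1.] w 0.598
[ 0.5629 -0.1992  0.004 ]
[ 0.5906 -0.2037  0.004 ]
[ 0.5629 -0.2     0.032 ]
[ 0.5899 -0.204   0.032 ]
[ 0.554  -0.1981  0.    ]
[ 0.6005 -0.2073  0.    ]
[ 0.643  -0.2157  0.    ]
[ 0.6429 -0.2159  0.09  ]
[ 0.528  -0.1929  0.09  ]
mid [ 0.5768 -0.2015  0.004 ] len 0.028 yaw -9.2
mid [ 0.5764 -0.202   0.032 ] len 0.0272 yaw -8.3
mid [ 0.5772 -0.2027  0.    ] len 0.0474 yaw -11.09
mid [ 0.5855 -0.2044  0.09  ] len 0.1172 yaw -11.36
```

The tunnel mouth comes out at about (0.577, −0.202) with yaw about −11°. The width measures 28 mm, which matches. The blade is about 91 mm long on the picture and the file yaw is 11.7°. Next I'll take it by the handle.

Scaled: 0.049 m is 0.98, 0.045 m is 0.9.

Call:
nudge_tcp --rows '[[[0.9, 0, 0, 0, 0.7], [0.9, -0.04, 0, 0, 0.7], [0.98, 0, 0, 0, 0.7], [0, 0, 0.9, 0, 0.7], [0, 0, 0.9, 0, 0.7], [0, 0, 0.9, 0, 0.7], [0, 0, 0.9, 0, 0.7], [0, 0, 0.9, 0, 0.7], [0, 0, 0.9, 0, 0.7], [0, 0, 0.6, 0, 0.7], [0, 0, 0.2, 0, 0.7], [0, 0, 0, 0, 0.7], [0, 0, 0, 0, 0.7]]]'

```text
t: 10.25
eef_pos: [0.5397, 0.1429, 0.0076]
tool_rot: [0.001, 0.633, 0.774, 0.001]
contact_force: [0.7, 0.4, -0.2]
gripper_width: 0.696
grasp_force: 0.0
```

```bash
python3 -c "
from h import *
o=state();print(o['q'].round(3),to_tool(o,[.5379,.1433,.005]))"
```

```text
t 10.25 tcp [0.5397 0.1429 0.0076] yaw x-axis 101.43 tilt [ 0.002  0.001 -1.   ] w 0.696
[-0.291  0.597 -0.101  1.982  0.107  0.565 -0.266] [ 0.00075256 -0.00166619  0.00263726]
```

Scaled: -0.015 m is -0.3, 0.002 m is 0.04, 0.133 rad is 0.1693.

Call:
nudge_tcp --rows '[[[0, 0, 0.04, 0, 0.2], [0, 0, 0, 0, 0], [0, 0, 0, 0, 0], [0, 0, 0, 0, 0], [0, 0, 0, 0, 0], [0, 0, 0, 0, 0], [0, 0, -0.3, 0, 0], [0, 0, -0.3, 0, 0], [0, 0, 0, 0.1655, 0], [0, 0, 0, 0.1693, 0], [0, 0, 0, 0.1693, 0], [0, 0, 0, 0, 0], [0, 0, 0, 0, 0]]]' --grip_force 60

```text
t: 11.55
eef_pos: [0.5389, 0.1427, 0.0352]
tool_rot: [0.0, 0.772, 0.636, 0.001]
contact_force: [0.1, -0.1, -0.8]
gripper_width: 0.361
grasp_force: 60.0
```

```bash
python3 -c "
from h import *
o=state();print(o['q'].round(3))
yaw=np.radians(-11); ax=np.array([-np.sin(yaw),np.cos(yaw)])
m=np.array([.577,-.202]); T=np.append(m+ax*(.062+.001+.11),.015); print(T,to_tool(o,T))"
```

```text
t 11.55 tcp [0.5389 0.1427 0.0352] yaw x-axis 78.93 tilt [ 0.001  0.    -1.   ] w 0.361
[-0.366  0.549 -0.006  1.982  0.005  0.61  -0.569]
[ 0.61000996 -0.0321785   0.015     ] [-0.15797708  0.10338883  0.02024274]
```

Call:
nudge_tcp --rows '[[[-0.6, 0.4, 0, 0, 0], [-0.8, 0.52, 0, 0, 0], [-0.8, 0.52, 0, 0, 0], [-0.6, 0.4, 0, 0, 0], [-0.36, 0.22, 0.2, 0, 0], [0, 0, 0.16, 0, 0], [0, 0, 0, 0, 0], [0, 0, 0, 0, 0], [0, 0, 0, 0, 0]]]'

```text
t: 12.45
eef_pos: [0.6086, -0.0308, 0.0167]
tool_rot: [-0.0, 0.772, 0.635, 0.0]
contact_force: [0.6, 0.5, -1.6]
gripper_width: 0.361
grasp_force: 60.0
```

```bash
python3 -c "
from h import *
o=state(); T=np.array([.610,-.0322,.015]); print(to_tool(o,T))
a=bot.read_camera('top');b=bot.read_camera('side')
ct=cam('top');cs=cam('side')
yaw=np.radians(-11); ax=np.array([-np.sin(yaw),np.cos(yaw)]);m=np.array([.577,-.202])
p=lambda d,z:np.append(m+ax*d,z)
print(proj(ct,p(.021,.026)),proj(ct,p(.111,.026)),proj(cs,p(.021,.026)),proj(cs,p(.111,.026)),proj(ct,p(0,.013)),proj(cs,p(0,.013)))
A=cv2.resize(a[150:270,230:390],(800,600),interpolation=cv2.INTER_CUBIC)
B=cv2.resize(b[170:290,240:400],(800,600),interpolation=cv2.INTER_CUBIC)
cv2.imwrite('pics/t4.png',A);cv2.imwrite('pics/s4.png',B)"
```

```text
t 12.45 tcp [ 0.6086 -0.0308  0.0167] yaw x-axis 78.88 tilt [ 0.     0.001 -1.   ] w 0.361
[-0.00105911  0.00165787  0.00167186]
[302.16673494 201.20790743] [273.31319322 195.27325843] [308.37385524 229.10281306] [279.74898589 213.73224301] [308.33349618 202.73195515] [314.53908003 234.75180563]
```

View pics/t4.png

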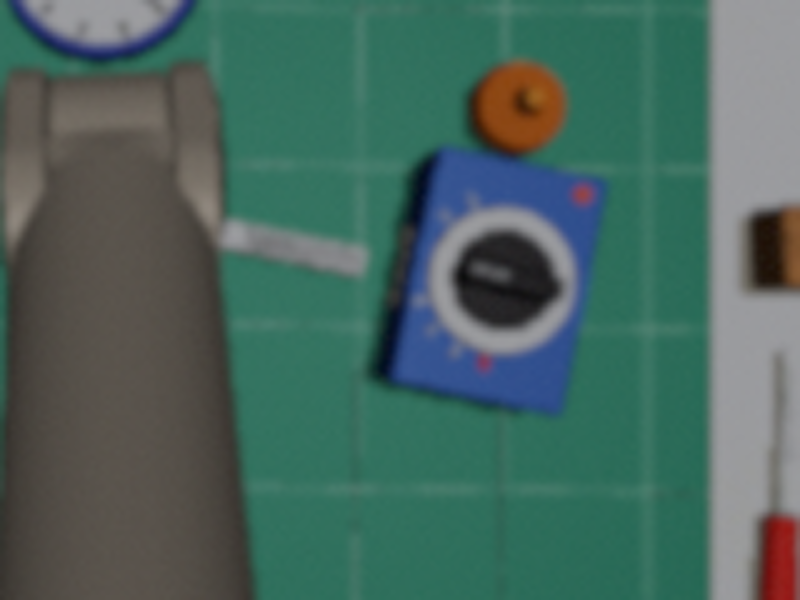

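Tip at about (366,262) and mouth frame centre at about (403,265). The blade line is about 2 mm towards −x, so I'll correct that and insert.

Scaled: -0.02 m is -0.4, 0.004 m is 0.08.

Call:
nudge_tcp --rows '[[[0, 0.038, 0.08, 0, 0], [0, 0, 0, 0, 0], [-0.4, 0, 0, 0, 0], [-0.4, 0, 0, 0, 0], [-0.4, 0, 0, 0, 0], [-0.4, 0, 0, 0, 0], [-0.4, 0, 0, 0, 0], [0, 0, 0, 0, 0], [0, 0, 0, 0, 0]]]'

```text
t: 13.45
eef_pos: [0.5909, -0.1311, 0.0122]
tool_rot: [-0.0, 0.773, 0.634, 0.0]
contact_force: [0.4, -1.1, -1.4]
gripper_width: 0.359
grasp_force: 60.0
```

```bash
python3 -c "
from h import *
o=state();m=np.array([.577,-.202]);yaw=np.radians(-11); ax=np.array([-np.sin(yaw),np.cos(yaw)]);print(to_tool(o,np.append(m+ax*.062,.006)))"
```

```text
t 13.45 tcp [ 0.5909 -0.1311  0.0122] yaw x-axis 78.66 tilt [ 0.  0. -1.] w 0.359
[-1.02471196e-02 -6.38340694e-05  6.24678697e-03]
```

Scaled: -0.004 m is -0.08, 0.003 m is 0.06.

Call:
nudge_tcp --rows '[[[-0.08, 0, 0.06, 0, 0], [-0.04, 0, 0.05, 0, 0], [0, 0, 0, 0, 0], [-0.02, 0, 0, 0, 0], [-0.02, 0, 0, 0, 0], [-0.02, 0, 0, 0, 0], [0, 0, 0, 0, 0]]]'

```text
t: 14.15
eef_pos: [0.5892, -0.1402, 0.0069]
tool_rot: [0.0, 0.773, 0.634, 0.0]
contact_force: [0.5, 0.4, -1.7]
gripper_width: 0.359
grasp_force: 60.0
```

Call:
nudge_tcp --rows '[[[-0.02, 0, 0, 0, 0], [-0.02, 0, 0, 0, 0], [0, 0, 0, 0, 0]]]'

```text
t: 14.45
eef_pos: [0.589, -0.141, 0.0068]
tool_rot: [-0.0, 0.773, 0.634, 0.0]
contact_force: [0.3, 2.2, -1.3]
gripper_width: 0.357
grasp_force: 60.0
```

Scaled: -0.001 m is -0.02.

Call:
nudge_tcp --rows '[[[-0.02, 0, 0.02, 0, 0], [-0.02, 0, 0, 0, 0], [0, 0, 0, 0, 0], [0, 0, 0, 0, 0]]]'

```text
t: 14.85
eef_pos: [0.5891, -0.1411, 0.0061]
tool_rot: [-0.001, 0.773, 0.635, 0.001]
contact_force: [0.0, 7.1, 0.8]
gripper_width: 0.362
grasp_force: 60.4
```

Scaled: -0.045 m is -0.9, -0.02 m is -0.4.

Call:
nudge_tcp --rows '[[[0.03, 0, 0, 0, 0], [0, 0, 0, 0, 0.6], [0, 0, 0, 0, 0.6], [0, 0, 0, 0, 0.6], [0, 0, -0.4, 0, 0.6], [0, 0, -0.9, 0, 0.8], [0, 0, -0.9, 0, 1], [0, 0, -0.9, 0, 1], [0, 0, -0.9, 0, 1], [0, 0, -0.9, 0, 1], [0, 0, -0.9, 0, 1], [-0.9, 0, 0, 0, 1], [-0.9, 0, 0, 0, 1], [-0.9, 0, 0, 0, 1], [0, 0, 0, 0, 1], [0, 0, 0, 0, 1]]]'

```text
t: 16.45
eef_pos: [0.5612, -0.2768, 0.2956]
tool_rot: [-0.0, 0.774, 0.633, -0.0]
contact_force: [0.0, 1.3, -0.2]
gripper_width: 0.998
grasp_force: 0.0
```

```bash
python3 -c "
from h import *
o=state();print(o['q'].round(3));c=cam('wrist',o)
p=(proj(c,[.5675,-.251,.134])+.5)*1.5625;print(p)
cv2.imwrite('pics/w5.png',cv2.resize(bot.read_camera('wrist'),(800,600),interpolation=cv2.INTER_CUBIC))"
```

```text
t 16.45 tcp [ 0.5612 -0.2768  0.2956] yaw x-axis 78.48 tilt [-0. -0. -1.] w 0.998
[ 0.312  0.345  0.061  1.606 -0.022  1.192  0.176]
[405.49517321 223.49659367]
```

View pics/w5.png

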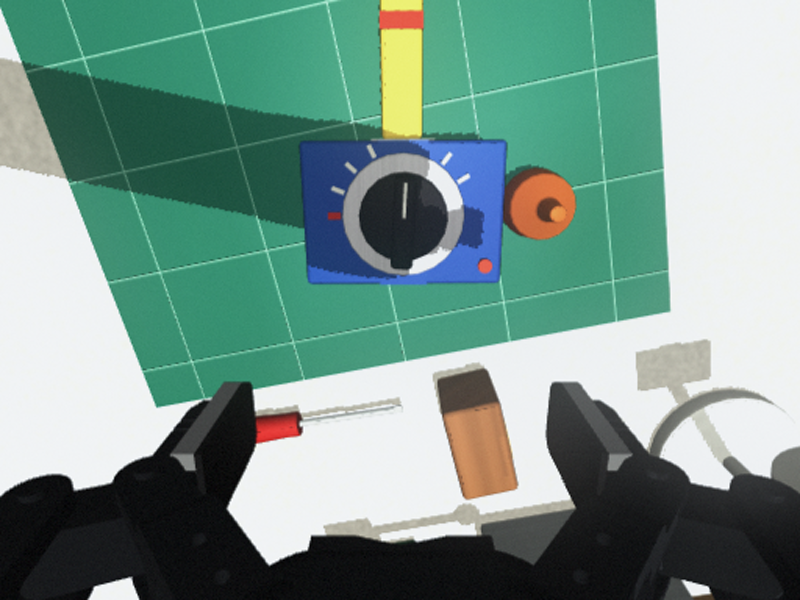

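The file sits in the tunnel up to its handle. The knob's mark points at the mouth side (406,184)-(404,217), with the red tick on the left at (333,216), so the angle is about 1.6 rad. The disc centre is at about (403,217).

```bash
python3 -c "
from h import *
o=state();c=cam('wrist',o)
for z in(.105,.115): 
  P=ray(c,s(403),s(217),z);print(z,P,to_tool(o,P), np.linalg.norm(ray(c,s(359),s(217),z)-ray(c,s(448),s(217),z)))
a,b=ray(c,s(406),s(184),.134),ray(c,s(404),s(217),.134);d=a-b;print(np.degrees(np.arctan2(d[1],d[0])), b)
for P in (ray(c,s(402),s(138),.026),ray(c,s(402),s(19),.026)):print(P)
A,B=[ray(c,s(u),s(v),.09) for u,v in((302,141),(506,141))];print(A,B,np.degrees(np.arctan2(*(B-A)[1::-1])))
"
```

```text
t 16.5 tcp [ 0.562  -0.2749  0.2956] yaw x-axis 78.66 tilt [-0.  0. -1.] w 0.997
0.105 [ 0.56706102 -0.24907136  0.105     ] [ 2.62171872e-02 -4.85064906e-05  1.90596418e-01] 0.05929412451063091
0.115 [ 0.5672967  -0.24769152  0.115     ] [ 2.76205502e-02 -9.21178048e-05  1.80597009e-01] 0.05751575483215178
75.34810726259981 [ 0.56834102 -0.24518876  0.134     ]
[ 0.57649762 -0.19889992  0.026     ]
[ 0.59285679 -0.11659336  0.026     ]
[ 0.51048086 -0.18837376  0.09      ] [ 0.64388551 -0.21498169  0.09      ] -11.279784115261613
```

Scaled: 0.04 m is 0.8, 0.026 m is 0.52, 0.058 rad is 0.0738.

Call:
nudge_tcp --rows '[[[0.52, 0, 0.4, 0.0738, 0.6], [0, 0, 0.8, 0, 0.5], [0, 0, 0.8, 0, 0.5], [0, 0, 0.8, 0, 0.5], [0, 0, 0.6, 0, 0.5], [0, 0, 0.24, 0, 0.5], [0, 0, 0.1, 0, 0.5], [0, 0, 0, 0, 0.5], [0, 0, 0, 0, 0.5]]]'

```text
t: 17.4
eef_pos: [0.5686, -0.2494, 0.1105]
tool_rot: [0.001, 0.791, 0.612, 0.001]
contact_force: [0.6, -0.1, 1.2]
gripper_width: 0.5
grasp_force: 0.0
```

```bash
python3 -c "
from h import *
o=state();print(to_tool(o,[.567,-.2495,.109]))"
```

```text
t 17.4 tcp [ 0.5686 -0.2494  0.1105] yaw x-axis 75.41 tilt [ 0.003 -0.001 -1.   ] w 0.5
[-0.00046009 -0.00152874  0.00148656]
```

Close, then turn anticlockwise.

Scaled: -0.0015 m is -0.03, -0.13 rad is -0.1655.

Call:
nudge_tcp --rows '[[[0, -0.03, 0, 0, 0], [0, 0, 0, 0, 0], [0, 0, 0, 0, 0], [0, 0, 0, 0, 0], [0, 0, 0, 0, 0], [0, 0, 0, -0.1273, 0], [0, 0, 0, -0.1655, 0], [0, 0, 0, -0.1655, 0], [0, 0, 0, -0.1655, 0], [0, 0, 0, -0.1655, 0], [0, 0, 0, -0.1655, 0], [0, 0, 0, -0.1655, 0], [0, 0, 0, -0.1655, 0], [0, 0, 0, -0.1655, 0], [0, 0, 0, -0.1655, 0], [0, 0, 0, -0.1655, 0], [0, 0, 0, -0.1273, 0], [0, 0, 0, 0, 0], [0, 0, 0, 0, 0]]]' --grip_force 30

```text
t: 19.3
eef_pos: [0.5658, -0.2509, 0.1103]
tool_rot: [0.001, 0.163, 0.987, -0.001]
contact_force: [-1.3, -2.3, 8.5]
gripper_width: 0.155
grasp_force: 35.9
```

```bash
python3 -c "
from h import *
o=state();print(o['torque'].round(3))"
```

```text
t 19.3 tcp [ 0.5658 -0.2509  0.1103] yaw x-axis 161.26 tilt [ 0.001 -0.002 -1.   ] w 0.155
[-0.651  0.308  0.006]
```

Careful with the scale: shifts go in shares of 50 mm and turns go in shares of 45 degrees. That gives: -0.001 m is -0.02, -0.05 rad is -0.0637.

Call:
nudge_tcp --rows '[[[0, 0, -0.02, -0.0764, 0], [0, 0, 0, -0.0637, 0], [0, 0, 0, 0, 0], [0, 0, 0, 0, 0]]]'

```text
t: 19.7
eef_pos: [0.5658, -0.2511, 0.1104]
tool_rot: [0.0, 0.109, 0.994, -0.001]
contact_force: [1.8, -4.7, 2.9]
gripper_width: 0.156
grasp_force: 35.0
```

```bash
python3 -c "
from h import *
o=state();print(o['torque'].round(3))"
```

```text
t 19.7 tcp [ 0.5658 -0.2511  0.1104] yaw x-axis 167.47 tilt [ 0.001 -0.002 -1.   ] w 0.156
[-1.278 -0.257  0.025]
```

Call:
nudge_tcp --rows '[[[0, 0, 0, -0.0637, 0], [0, 0, 0, -0.0637, 0], [0, 0, 0, 0, 0], [0, 0, 0, 0, 0]]]'

```text
t: 20.1
eef_pos: [0.5654, -0.251, 0.1105]
tool_rot: [-0.0, 0.061, 0.998, -0.001]
contact_force: [-0.1, -4.5, 5.0]
gripper_width: 0.156
grasp_force: 62.4
```

```bash
python3 -c "
from h import *
o=state();print(o['torque'].round(3))"
```

```text
t 20.1 tcp [ 0.5654 -0.251   0.1105] yaw x-axis 172.99 tilt [-0.    -0.001 -1.   ] w 0.156
[-0.913  0.039 -1.179]
```

The torque jumps to 1.2 N m, so the end stop is reached. Release, lift and look.

Scaled: -0.04 m is -0.8, -0.03 m is -0.6, 0.1 rad is 0.1273.

Call:
nudge_tcp --rows '[[[0, 0, 0, 0, 0.5], [0, 0, 0, 0, 0.5], [0, 0, 0, 0, 0.5], [0, 0, -0.4, 0, 0.5], [0, 0, -0.8, 0, 0.6], [0, 0, -0.8, 0, 0.6], [0, 0, -0.8, 0, 0.6], [0, 0, -0.8, 0, 0.6], [-0.6, 0, -0.4, 0.1273, 0.6], [0, 0, 0, 0.1273, 0.6], [0, 0, 0, 0.1273, 0.6], [0, 0, 0, 0.1273, 0.6], [0, 0, 0, 0.1273, 0.6], [0, 0, 0, 0, 0.6], [0, 0, 0, 0, 0.6]]]'

```text
t: 21.6
eef_pos: [0.5956, -0.2518, 0.3095]
tool_rot: [-0.0, 0.301, 0.953, 0.0]
contact_force: [-0.1, 0.4, -0.7]
gripper_width: 0.602
grasp_force: 0.0
```

```bash
python3 -c "
from h import *
o=state()
cv2.imwrite('pics/w6.png',cv2.resize(bot.read_camera('wrist'),(800,600),interpolation=cv2.INTER_CUBIC))"
```

```text
t 21.6 tcp [ 0.5956 -0.2518  0.3095] yaw x-axis 144.91 tilt [-0.001  0.    -1.   ] w 0.602
```

View pics/w6.png

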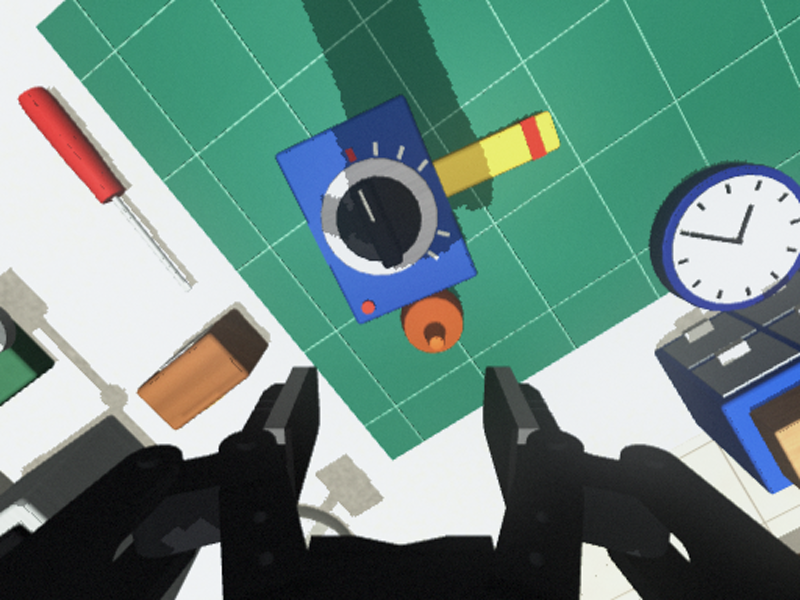

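```bash
python3 -c "
from h import *
o=state();c=cam('wrist',o)
a,b=ray(c,s(360),s(192),.134),ray(c,s(373),s(220),.134);d=a-b;print('mark',np.degrees(np.arctan2(d[1],d[0])),'want 168.7')
q,p=[ray(c,s(u),s(v),.026) for u,v in((439,179),(541,135))];d=p-q;print(q,np.degrees(np.arctan2(d[1],d[0])))
m,n=[ray(c,s(u),s(v),.09) for u,v in((403,96),(476,270))];d=n-m;print('edge',np.degrees(np.arctan2(d[1],d[0])))
"
```

```text
t 21.65 tcp [ 0.5956 -0.2519  0.3095] yaw x-axis 144.88 tilt [-0.001  0.    -1.   ] w 0.598
mark 169.09251598776774 want 168.7
[ 0.57481838 -0.20004955  0.026     ] 77.96916037825495
edge -10.760778392798702
```

The mark is on the tick (169.1° against 168.7°) and the shoulder is at the mouth, so I'll hand in.

```bash
python3 -c "
from station import bot
print(bot.hand_in())"
```

```text
the job is handed in; nothing more can be done
None
```

The file is lying with its whole blade in the demagnetiser tunnel and its shoulder at the mouth, the field knob is turned fully anticlockwise to its end stop, and the job was handed in at about 22 s; no verdict came back.

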